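Shift the sample bottles from the van carrier to the office rack

ROBOT

A 6-joint arm with a two-finger parallel gripper is mounted at the origin on the work surface. World frame = base frame: x ahead of the robot, y to its left, z up, the work surface at z = 0. Lengths are in m, angles in rad, forces in N, time in s.
With the tool pointing down it reaches from about 0.35 to 0.775 m from the base axis. Payload 7.3 kg.
Tool frame: the origin (TCP) lies on the centre line of the jaws, within the pads' length; the fingertips stand tip_reach ahead of it and the grasp point (between the pads) lies 6 mm ahead of it (tip_reach is the distance from the TCP to the fingertips, in m); x points along the fingers, y is the direction in which the jaws open and shut, and the axes are right-handed (so a half turn about x gives the same grasp; the last joint's range is limited). The gripper opens to 92 mm and grips with 3 to 60 N. Pads are 19 mm wide; open, the fingers measure 130 mm over their backs; the gripper's body (75 mm by 190 mm) begins 47 mm behind the grasp point.
Start: joints at [-1.249, 0.342, 1.524, -0, 1.275, -0.146], TCP at [0.237, -0.469, 0.252] pointing down, gripper open.
Joint ranges: [-2.53, 2.53], [-0.77, 2.02], [0.04, 2.7], [-1, 4.14], [0.28, 2.66], [-3.11, 3.11]. Speed limits (rad/s): [2.57, 2.57, 3.14, 3.14, 3.14, 3.14].

INTERFACE

Orientations are given as [roll, pitch, yaw] about the fixed x, y, z axes, in that order (R = Rz(yaw) Ry(pitch) Rx(roll)).
In Python, from cell import observe, read_camera, get_calibration, hand_in, tip_reach gives the robot as it stands. The module is installed in compiled form; this text tells all that it offers.
- The arm moves only by the shell command python3 -m crank 'ROWS' [FORCE]. ROWS is JSON, a list of rows, each an object of numbers: "fingers": the opening, from -1 (shut) to 1 (fully open); "tx", "ty", "tz": the shift along the tool's x, y, z in units of 40 mm (1.0 is 40 mm); "roll": the turn about the tool's x in units of 10 degrees (1.0 is 10 degrees). In form: [{"fingers": .., "tx": .., "ty": .., "tz": .., "roll": ..}, ...]. A call has exactly 8 rows; each row is the pose to reach, as a shift and turn from the pose commanded when the call began, along the tool's axes at that moment; what a row does not reach only later rows make up. A row lasts 1/8 s, in which the tool goes at most 62.5 mm and 10.7 degrees, less where a joint would pass 70% of its speed; a pose out of reach is approached as far as the arm can. A call with a gripper value outside its range is refused whole. The fingers move at their own pace and stop on an object; FORCE is the grip in N (left out, the last holds). Time passes only in rows, so rows that repeat a pose let the fingers close, or fill a call up. It gives the time, the measured TCP pose, the force and the opening at its end, in the units of the state.
- observe(): the state, without advancing time (a new reading comes with each control period).
- read_camera(name): name is "scene" or "top"; returns (picture, depth): 480x640x3 uint8, red, green, blue; 480x640 float32, m along the optical axis (not along the pixel's ray), 0 where there is no reading.
- get_calibration(name): a dict with "vertical_fov" (degrees; the focal length in pixels is half the picture's height over the tangent of half this angle, whatever the lens; pixels are square), "cx", "cy" (the principal point, pixels), "dist_coeffs" ([k1, k2, p1, p2, k3] as OpenCV has them; the pictures are not rectified), "pose" (4x4, takes a point from camera to world coordinates). Camera axes: x right, y down, z forward; pixel columns grow to the right and rows downward; lengths in m; the calibration is good to about 2 mm. A picture is of the moment at which its call begins. get_calibration takes no time and is no camera call.
- hand_in(): hands the job in, once; it reports no verdict.
The state is a dict: "time": time; "qpos": joint angles; "qvel": joint speeds; "joint_efforts": joint torques, N m; "tool_pos": TCP position; "tool_rot": TCP orientation; "contact_force": force on the tool from outside, world axes, zero at the start; "torque": the same for the moment, N m; "opening": finger opening in m.
Only numpy, scipy, OpenCV 4.12 (cv2) and the standard library are available. Lean on these libraries where they do the work, as an engineer would, in place of code of your own. Each camera call takes 0.05 s, during which the arm holds its last target. There are 200 camera calls.

TASK

Move the four white sample bottles from the brown-pocketed carrier to the empty grey-pocketed rack, one to a pocket and in the same order counted from each rack's dark end block: the bottle beside the carrier's block goes beside the rack's block, and so on. The two racks face opposite ways, so the row comes out reversed from left to right. Keep the bottles upright all the time, and leave each standing on the floor of its pocket.

Things in the scene. Friction and masses are not known exactly. Their poses are not given: they have to be found in the camera images.
- slim_bottle: slim round sample bottle, 34 mm in diameter up to 70 mm, then a 24 mm screw cap; 100 mm tall in all, about 90 g, white plastic; origin: centre of its underside, z up.
- jar: squat round jar with a cap nearly as wide as itself, 46 mm in diameter, 70 mm tall, about 120 g, white plastic; origin: centre of its underside, z up.
- square_bottle: square bottle, 40 x 40 mm up to 74 mm, then a round 26 mm cap; 92 mm tall in all, about 130 g, sides along its x and y, which start within 6 degrees of the carrier's, white plastic; origin: centre of its underside, z up.
- nozzle_bottle: round bottle with a pointed cone nozzle, 42 mm in diameter up to 62 mm, tapering to an 8 mm tip at 92 mm, about 100 g, white plastic; origin: centre of its underside, z up.
- carrier: full rack, fixed: plywood board 76 x 286 mm, 5 mm thick, four brown pockets in a row and, at one end only, a dark end block (76 x 30 mm, 45 mm high, steel disc on top). Origin: centre of the board's underside, on the table. y runs along the row towards the block; pocket centres at y = +105 (beside the block), +35, -35, -105 mm. Bottles stand 8 mm above the table, in any order.
- rack: empty rack, fixed, sized as the carrier, with four grey pockets (58 mm square inside, floors 8 mm and wall tops 23 mm above the table) and the dark block at its other end. Origin: centre of the underside, on the table. y runs along the row away from the block; pocket centres at y = -105 (beside the block), -35, +35, +105 mm. It lies 0.17 to 0.21 m nearer or farther than the carrier, almost parallel.
- pocket_a: one of the carrier's four open pockets, brown wood, fixed: 68 mm square outside, 58 mm inside, floor 3 mm thick, walls 5 mm thick and 18 mm high. The slim bottle stands in it at the start, so it marks where that bottle came from. Origin: centre of its underside, 5 mm above the table; axes as the carrier's.
- pocket_b: one of the carrier's four open pockets, brown wood, fixed: 68 mm square outside, 58 mm inside, floor 3 mm thick, walls 5 mm thick and 18 mm high. The squat jar stands in it at the start, so it marks where that bottle came from. Origin: centre of its underside, 5 mm above the table; axes as the carrier's.
- pocket_c: one of the carrier's four open pockets, brown wood, fixed: 68 mm square outside, 58 mm inside, floor 3 mm thick, walls 5 mm thick and 18 mm high. The square bottle stands in it at the start, so it marks where that bottle came from. Origin: centre of its underside, 5 mm above the table; axes as the carrier's.
- pocket_d: one of the carrier's four open pockets, brown wood, fixed: 68 mm square outside, 58 mm inside, floor 3 mm thick, walls 5 mm thick and 18 mm high. The nozzle bottle stands in it at the start, so it marks where that bottle came from. Origin: centre of its underside, 5 mm above the table; axes as the carrier's.
There are look-alikes about, which are no part of the job. What is shaped like the nozzle_bottle but blue or red is not meant.

How it is judged:
By the outcome, as a careful person would: the job done as asked, in the order asked, and still so for the second after the job is handed in, with the robot touching nothing.
It also fails if it takes over 96 s, if anything falls off the work surface, if the arm or the gripper's body presses on something with over 40 N, if the wrist force passes 120 N, or if a joint passes its speed limit or range.

## Working session

There is one attempt and no reset: what is moved stays moved. The work goes in short steps, Python scripts to look and compute and a shell command to move; the robot and the scene stay as the last step left them, time stands still between calls to the robot, and variables do not carry over. Pictures are saved under pics/ and viewed, about 12 in all and at most 16, crops included, and the job is handed in when it is done.

```bash
mkdir -p pics; cat > h.py <<'E'
import numpy as np, cv2
from cell import observe, read_camera, get_calibration, tip_reach
def K(c):
    f=240/np.tan(np.radians(c["vertical_fov"])/2); return np.array([[f,0,c["cx"]],[0,f,c["cy"]],[0,0,1.]])
def ray(name,uv,z):
    c=get_calibration(name); T=np.array(c["pose"])
    p=cv2.undistortPoints(np.array(uv,float).reshape(-1,1,2),K(c),np.array(c["dist_coeffs"])).reshape(-1,2)
    d=np.c_[p,np.ones(len(p))]@T[:3,:3].T; o=T[:3,3]
    return o+d*((z-o[2])/d[:,2])[:,None]
def cloud(name,depth):
    c=get_calibration(name);T=np.array(c["pose"])
    v,u=np.mgrid[0:480,0:640]
    p=cv2.undistortPoints(np.stack([u,v],-1).reshape(-1,1,2).astype(float),K(c),np.array(c["dist_coeffs"])).reshape(-1,2)
    P=np.c_[p,np.ones(len(p))]*depth.reshape(-1,1)
    return (P@T[:3,:3].T+T[:3,3]).reshape(480,640,3)
E
python3 - <<'E'
from h import *
print(tip_reach if not callable(tip_reach) else tip_reach()); s=observe(); print(s)
for n in("scene","top"):
    c=get_calibration(n);print(n,c)
    p,d=read_camera(n);cv2.imwrite(f"pics/{n}0.png",p[:,:,::-1]);np.savez(f"{n}0.npz",p=p,d=d)
E
```

```text
0.025
{'time': 0.0, 'qpos': array([-1.24898353e+00,  3.42711017e-01,  1.52504517e+00,  4.32459795e-06,
        1.27535766e+00, -1.45977722e-01]), 'qvel': array([ 6.97025191e-06,  5.46639620e-04,  1.80722326e-03,  2.10061560e-04,
        1.67049864e-03, -6.30357431e-04]), 'joint_efforts': array([-1.14687671e-03, -4.31246567e+01, -2.44225305e+01,  7.17203692e-02,
        5.59252349e-02, -1.25113656e-04]), 'tool_pos': array([ 0.23664361, -0.46822681,  0.25104117]), 'tool_rot': array([-1.71949251,  1.56927513,  1.8898894 ]), 'contact_force': array([-0.52692119, -0.34340858,  0.33579274]), 'torque': array([-0.00250458, -0.0283711 ,  0.01902403]), 'opening': 0.09150159815305842}
scene {'vertical_fov': 46.980653389152465, 'cx': 316.87679116373573, 'cy': 240.57472104281223, 'dist_coeffs': array([-0.14813488,  0.        ,  0.        ,  0.        ,  0.        ]), 'pose': array([[-0.21480849,  0.6801671 , -0.70087804,  1.22426787],
       [ 0.97647395,  0.16343261, -0.14067127,  0.1859993 ],
       [ 0.01886636, -0.71460653, -0.69927217,  0.75157974],
       [ 0.        ,  0.        ,  0.        ,  1.        ]])}
top {'vertical_fov': 52.923307473365355, 'cx': 327.3765882954574, 'cy': 242.4383620048674, 'dist_coeffs': array([0.01213559, 0.        , 0.        , 0.        , 0.        ]), 'pose': array([[ 0.02813229, -0.99807177,  0.05532922,  0.45158731],
       [-0.99913632, -0.02976938, -0.02898973,  0.05479158],
       [ 0.03058095, -0.05446589, -0.99804723,  0.82442214],
       [ 0.        ,  0.        ,  0.        ,  1.        ]])}
```

View pics/scene0.png

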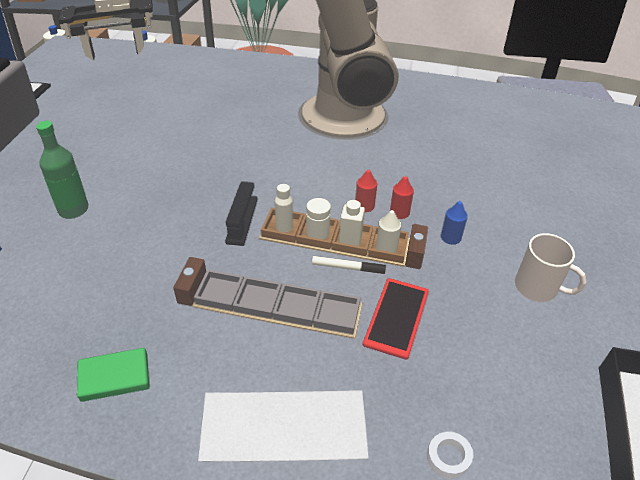

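View pics/top0.png

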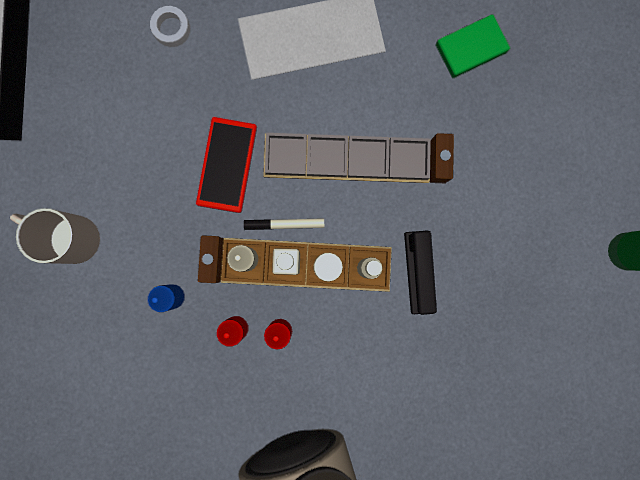

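The top view shows the carrier with its block on the left (208,258), then the nozzle bottle (240,258), square bottle (286,262), jar (328,267) and slim bottle (372,268). The rack's block is on the right (442,157), with empty pockets at x = 409, 368, 328 and 286. Next I measure them.

```bash
cat >> h.py <<'E'
def rect(P):
    (c,s,a)=cv2.minAreaRect((P[:,:2]*1000).astype(np.float32)); b=cv2.boxPoints((c,s,a))
    e=[b[1]-b[0],b[2]-b[1]]; e=max(e,key=np.linalg.norm)
    return np.round(c,1),np.round(s,1),round(np.degrees(np.arctan2(e[1],e[0]))%180,2)
E
python3 - <<'E'
from h import *
q=np.load("top0.npz");p,d=q["p"],q["d"];C=cloud("top",d)
t=C[300:310,500:560].reshape(-1,3);print("table z",t[:,2].mean(),t[:,2].std())
hsv=cv2.cvtColor(p,cv2.COLOR_RGB2HSV)
for n,(u0,u1,v0,v1) in dict(carrier=(220,400,230,300),rack=(256,432,125,190)).items():
    m=np.zeros((480,640),bool);m[v0:v1,u0:u1]=1
    P=C[m&(C[:,:,2]>.018)&(C[:,:,2]<.027)]; print(n,"walls",len(P),rect(P), np.median(P[:,2]))
for n,(u,v) in dict(cblk=(208,258),rblk=(445,157)).items():
    m=np.zeros((480,640),bool);m[v-30:v+30,u-20:u+20]=1
    P=C[m&(abs(C[:,:,2]-.045)<.005)];print(n,len(P),rect(P),np.median(P[:,2]))
    print(" disc ray",ray("top",[(208,258.5),(446,155.5)],.045).round(4).tolist())
for n,(u,v,zt,zl) in dict(nozzle=(240,258,.1,.08),square=(286,262,.1,.094),sqbody=(286,262,.084,.075),jar=(328,267,.078,.073),slim=(372,268,.108,.103)).items():
    m=np.zeros((480,640),bool);m[v-22:v+22,u-21:u+21]=1
    P=C[m&(C[:,:,2]>zl)&(C[:,:,2]<zt+.004)];print(n,len(P),rect(P) if len(P)>5 else 0,P.mean(0).round(4), P[:,2].max())
E
```

```text
table z 0.0028996247648648017 0.04752969649386214
carrier walls 1976 (array([459. ,  67.8]), array([283.6,  69.5]), np.float32(88.14)) 0.022811210239574498
rack walls 2021 (array([ 6.441e+02, -6.000e-01]), array([281.9,  69.3]), np.float32(89.94)) 0.02273622692513444
cblk 871 (array([462.9, 223. ]), array([30.6, 75.9]), np.float32(178.4)) 0.044911338820293634
 disc ray [[0.4633, 0.2228, 0.045], [0.6439, -0.1591, 0.045]]
rblk 811 (array([ 643.9, -155.9]), array([31.1, 75.8]), np.float32(178.94)) 0.04503784139751221
 disc ray [[0.4633, 0.2228, 0.045], [0.6439, -0.1591, 0.045]]
nozzle 239 (array([465.5, 166.8]), array([25.1, 26.1]), np.float32(162.67)) [0.4651 0.1663 0.0893] 0.10148914721605329
square 230 (array([462. ,  96.5]), array([24. , 24.1]), np.float32(91.39)) [0.462  0.0968 0.0998] 0.10347050566067528
sqbody 434 (array([462.4,  96.9]), array([40.2, 38.8]), np.float32(1.61)) [0.4616 0.096  0.0813] 0.08772627219901197
jar 642 (array([455.4,  31.4]), array([42.8, 43.9]), np.float32(135.96)) [0.4555 0.0313 0.0779] 0.08196042141241178
slim 200 (array([456. , -35.8]), array([22.4, 22.5]), np.float32(91.01)) [ 0.4558 -0.0359  0.1078] 0.11129467519752378
```

```bash
python3 - <<'E'
from h import *
from scipy.spatial.transform import Rotation as R
print(R.from_euler("xyz",observe()["tool_rot"]).as_matrix().round(3))
p=np.load("top0.npz")["p"]; cv2.imwrite("pics/crop.png",cv2.resize(p[220:310,190:440,::-1],None,fx=3,fy=3,interpolation=2))
E
```

```text
[[-0.     0.451 -0.893]
 [ 0.001 -0.893 -0.451]
 [-1.    -0.001 -0.   ]]
```

View pics/crop.png

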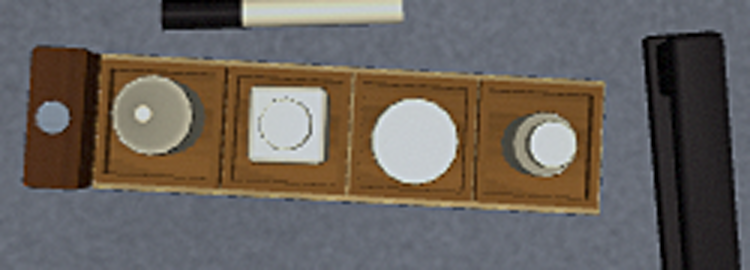

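```bash
cat > go.py <<'E'
import sys
from h import *
from scipy.spatial.transform import Rotation as R
x,y,z,a=map(float,sys.argv[1:5]); s=observe()
M=R.from_euler("xyz",s["tool_rot"]).as_matrix()
cur=np.degrees(np.arctan2(M[1,1],M[0,1]))
print("t",round(s["time"],2),"pos",s["tool_pos"].round(4),"jaw",round(cur,1),"tilt",M[2,0].round(4),"F",s["contact_force"].round(1),"open",round(s["opening"],4),"q",s["qpos"].round(2))
print("units tx,ty,tz",(M.T@(np.array([x,y,z])-s["tool_pos"])/.04).round(2),"roll",round(-((a-cur+180)%360-180)/10,2))
E
python3 go.py .4555 -.036 .2 -1.8
```

```text
t 0.1 pos [ 0.2367 -0.4683  0.2511] jaw -63.2 tilt -1.0 F [-0.7 -0.1 -0.2] open 0.0921 q [-1.25  0.34  1.52  0.    1.28 -0.15]
units tx,ty,tz [ 1.29 -7.18 -9.76] roll -6.14
```

```bash
python3 -m crank '[{"fingers":1,"tx":0,"ty":-0.5,"tz":-0.7,"roll":-0.5},{"fingers":1,"tx":0,"ty":-1.2,"tz":-1.6,"roll":-1.2},{"fingers":1,"tx":0,"ty":-2,"tz":-2.7,"roll":-2},{"fingers":1,"tx":0,"ty":-2.8,"tz":-3.8,"roll":-2.8},{"fingers":1,"tx":0,"ty":-3.6,"tz":-4.9,"roll":-3.6},{"fingers":1,"tx":0,"ty":-4.3,"tz":-5.9,"roll":-4.4},{"fingers":1,"tx":0,"ty":-5,"tz":-6.8,"roll":-5.2},{"fingers":1,"tx":0,"ty":-5.5,"tz":-7.5,"roll":-6.1}]'; python3 go.py .4555 -.036 .2 -1.8
```

```text
time: 1.1
tool_pos: [0.4056, -0.1351, 0.2516]
tool_rot: [-2.185, 1.57, 2.496]
contact_force: [-0.7, -0.6, -0.0]
opening: 0.0919
t 1.1 pos [ 0.4056 -0.1351  0.2516] jaw -1.9 tilt -1.0 F [-0.7 -0.6 -0. ] open 0.0919 q [-0.5   0.16  1.77  0.    1.21 -0.47]
units tx,ty,tz [ 1.29  1.17 -2.52] roll -0.01
```

```bash
python3 -m crank '[{"fingers":1,"tx":0.3,"ty":0.3,"tz":-0.6,"roll":0},{"fingers":1,"tx":0.7,"ty":0.7,"tz":-1.5,"roll":0},{"fingers":1,"tx":1,"ty":1,"tz":-2.2,"roll":0},{"fingers":1,"tx":1.3,"ty":1.17,"tz":-2.52,"roll":0},{"fingers":1,"tx":1.8,"ty":1.17,"tz":-2.52,"roll":0},{"fingers":1,"tx":2.8,"ty":1.17,"tz":-2.52,"roll":0},{"fingers":1,"tx":3.8,"ty":1.17,"tz":-2.52,"roll":0},{"fingers":1,"tx":4.44,"ty":1.17,"tz":-2.52,"roll":0}]' 25; python3 - <<'E'
from h import *
for n in("scene",):
    p,d=read_camera(n);cv2.imwrite(f"pics/{n}1.png",cv2.resize(p[60:300,180:500,::-1],None,fx=2.4,fy=2.4))
E
python3 go.py .4555 -.036 .074 -1.8
```

```text
time: 2.1
tool_pos: [0.4551, -0.0384, 0.0722]
tool_rot: [-1.65, 1.569, 3.023]
contact_force: [0.8, -0.3, -0.4]
opening: 0.0917
t 2.15 pos [ 0.4537 -0.0381  0.07  ] jaw -2.2 tilt -1.0 F [-1.4 -0.  -1.4] open 0.0915 q [-0.25  0.47  1.93 -0.    0.75 -0.21]
units tx,ty,tz [-0.1   0.04 -0.06] roll -0.04
```

View pics/scene1.png

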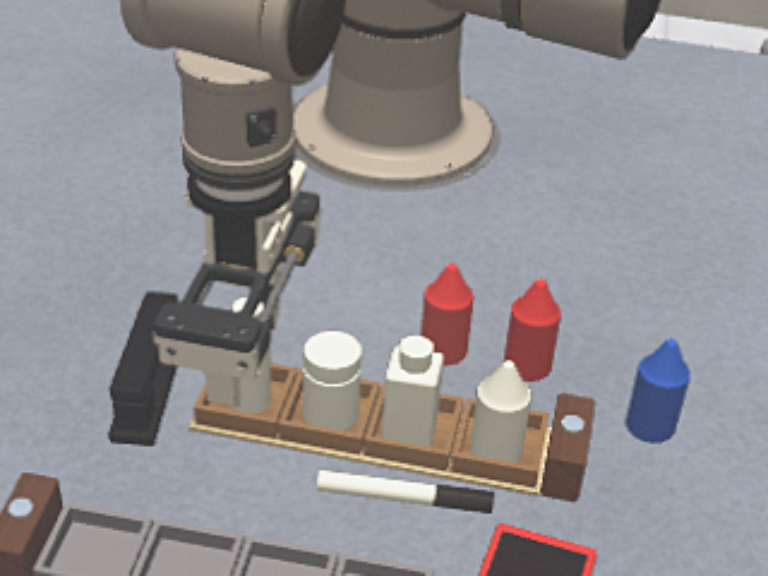

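The open jaws straddle the slim bottle (about 240,370 in the crop), clear of the jar and the stapler. Next: close and lift.

```bash
python3 -m crank '[{"fingers":1,"tx":-0.1,"ty":0.04,"tz":-0.05,"roll":0},{"fingers":-1,"tx":-0.1,"ty":0.04,"tz":-0.05,"roll":0},{"fingers":-1,"tx":-0.1,"ty":0.04,"tz":-0.05,"roll":0},{"fingers":-1,"tx":-0.1,"ty":0.04,"tz":-0.05,"roll":0},{"fingers":-1,"tx":-0.1,"ty":0.04,"tz":-0.05,"roll":0},{"fingers":-1,"tx":-0.1,"ty":0.04,"tz":-0.05,"roll":0},{"fingers":-1,"tx":-0.1,"ty":0.04,"tz":-0.05,"roll":0},{"fingers":-1,"tx":-0.1,"ty":0.04,"tz":-0.05,"roll":0}]' 25; python3 go.py .644 .105 .2 0
```

```text
time: 3.15
tool_pos: [0.4575, -0.0361, 0.078]
tool_rot: [-1.546, 1.571, 3.128]
contact_force: [0.7, -0.7, 0.2]
opening: 0.0331
t 3.15 pos [ 0.4575 -0.0361  0.078 ] jaw -2.2 tilt -1.0 F [ 0.7 -0.7  0.2] open 0.0331 q [-0.25  0.46  1.92 -0.    0.77 -0.21]
units tx,ty,tz [-3.05  4.52 -3.7 ] roll -0.22
```

```bash
python3 -m crank '[{"fingers":-1,"tx":-0.5,"ty":0,"tz":0,"roll":0},{"fingers":-1,"tx":-1.5,"ty":0,"tz":0,"roll":0},{"fingers":-1,"tx":-2.5,"ty":0,"tz":0,"roll":0},{"fingers":-1,"tx":-3.05,"ty":0.4,"tz":-0.3,"roll":0},{"fingers":-1,"tx":-3.05,"ty":1.2,"tz":-1,"roll":-0.1},{"fingers":-1,"tx":-3.05,"ty":2.1,"tz":-1.8,"roll":-0.2},{"fingers":-1,"tx":-3.05,"ty":3,"tz":-2.6,"roll":-0.2},{"fingers":-1,"tx":-3.05,"ty":3.8,"tz":-3.2,"roll":-0.2}]'; python3 -m crank '[{"fingers":-1,"tx":0,"ty":0.3,"tz":-0.2,"roll":0},{"fingers":-1,"tx":0,"ty":0.6,"tz":-0.4,"roll":0},{"fingers":-1,"tx":0,"ty":0.72,"tz":-0.5,"roll":0},{"fingers":-1,"tx":0,"ty":0.72,"tz":-0.5,"roll":0},{"fingers":-1,"tx":0,"ty":0.72,"tz":-0.5,"roll":0},{"fingers":-1,"tx":0,"ty":0.72,"tz":-0.5,"roll":0},{"fingers":-1,"tx":0,"ty":0.72,"tz":-0.5,"roll":0},{"fingers":-1,"tx":0,"ty":0.72,"tz":-0.5,"roll":0}]'; python3 go.py .644 .105 .079 0;python3 - <<'E'
from h import *
p,d=read_camera("scene");cv2.imwrite("pics/scene2.png",cv2.resize(p[60:340,160:500,::-1],None,fx=2.1,fy=2.1))
E
```

```text
time: 4.15
tool_pos: [0.6153, 0.0874, 0.1996]
tool_rot: [-1.573, 1.57, 3.137]
contact_force: [0.9, -0.8, -1.1]
opening: 0.0331
time: 5.15
tool_pos: [0.6433, 0.1058, 0.2002]
tool_rot: [1.203, 1.571, -0.371]
contact_force: [-0.5, -0.3, -1.3]
opening: 0.0333
t 5.15 pos [0.6433 0.1058 0.2002] jaw -0.2 tilt -1.0 F [-0.5 -0.3 -1.3] open 0.0333 q [ 0.05  0.62  1.22 -0.    1.31  0.05]
units tx,ty,tz [3.03 0.02 0.02] roll -0.02
```

View pics/scene2.png

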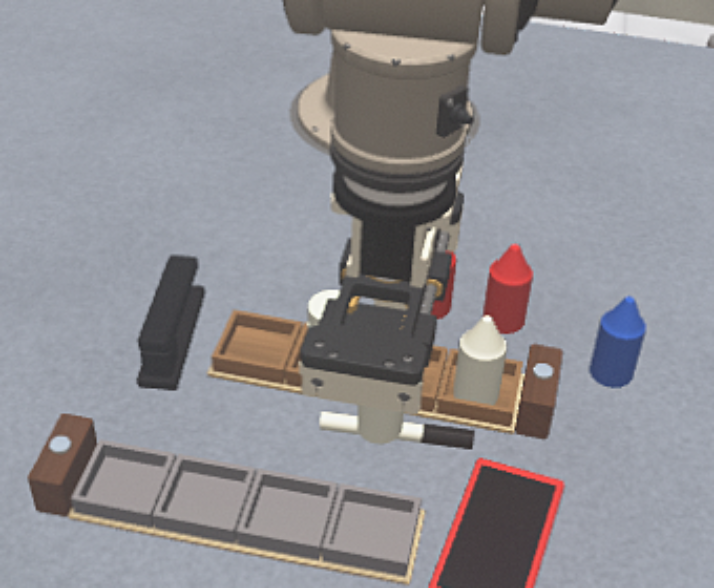

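The slim bottle hangs upright (380,410) above the far-right pocket. Now I lower it.

```bash
python3 -m crank '[{"fingers":-1,"tx":0.5,"ty":0,"tz":0,"roll":0},{"fingers":-1,"tx":1.3,"ty":0,"tz":0,"roll":0},{"fingers":-1,"tx":2.1,"ty":0,"tz":0,"roll":0},{"fingers":-1,"tx":2.7,"ty":0,"tz":0,"roll":0},{"fingers":-1,"tx":2.9,"ty":0,"tz":0,"roll":0},{"fingers":-1,"tx":3,"ty":0,"tz":0,"roll":0},{"fingers":-1,"tx":3.03,"ty":0,"tz":0,"roll":0},{"fingers":-1,"tx":3.03,"ty":0,"tz":0,"roll":0}]'; python3 go.py .4555 .0313 .2 -1.8
```

```text
time: 6.2
tool_pos: [0.6438, 0.1059, 0.0798]
tool_rot: [1.557, 1.569, -0.017]
contact_force: [0.1, 0.9, -1.0]
opening: 0.0335
t 6.2 pos [0.6438 0.1059 0.0798] jaw -0.2 tilt -1.0 F [ 0.1  0.9 -1. ] open 0.0335 q [ 0.05  0.73  1.35 -0.    1.06  0.05]
units tx,ty,tz [-3.01 -4.7   1.88] roll 0.16
```

```bash
python3 -m crank '[{"fingers":-1,"tx":0.03,"ty":0,"tz":0,"roll":0},{"fingers":-1,"tx":0.05,"ty":0,"tz":0,"roll":0},{"fingers":-1,"tx":0.05,"ty":0,"tz":0,"roll":0},{"fingers":0.3,"tx":0.05,"ty":0,"tz":0,"roll":0},{"fingers":1,"tx":0.05,"ty":0,"tz":0,"roll":0},{"fingers":1,"tx":0.05,"ty":0,"tz":0,"roll":0},{"fingers":1,"tx":0.05,"ty":0,"tz":0,"roll":0},{"fingers":1,"tx":0.05,"ty":0,"tz":0,"roll":0}]'; python3 -m crank '[{"fingers":1,"tx":-0.5,"ty":0,"tz":0,"roll":0},{"fingers":1,"tx":-1.5,"ty":0,"tz":0,"roll":0},{"fingers":1,"tx":-2.5,"ty":0,"tz":0,"roll":0},{"fingers":1,"tx":-3.05,"ty":-0.5,"tz":0.2,"roll":0},{"fingers":1,"tx":-3.05,"ty":-1.5,"tz":0.6,"roll":0},{"fingers":1,"tx":-3.05,"ty":-2.5,"tz":1,"roll":0},{"fingers":1,"tx":-3.05,"ty":-3.5,"tz":1.4,"roll":0.1},{"fingers":1,"tx":-3.05,"ty":-4.3,"tz":1.7,"roll":0.16}]';python3 go.py .4555 .0313 .062 -1.8;python3 - <<'E'
from h import *
p,d=read_camera("scene");cv2.imwrite("pics/scene3.png",cv2.resize(p[60:340,160:500,::-1],None,fx=2.1,fy=2.1))
E
```

```text
time: 7.2
tool_pos: [0.6433, 0.1059, 0.0768]
tool_rot: [-0.364, 1.571, -1.939]
contact_force: [0.0, -0.5, 0.5]
opening: 0.0787
time: 8.2
tool_pos: [0.4695, 0.038, 0.1991]
tool_rot: [0.809, 1.571, -0.794]
contact_force: [0.2, 0.2, -0.6]
opening: 0.092
t 8.2 pos [0.4695 0.038  0.1991] jaw -1.8 tilt -1.0 F [ 0.2  0.2 -0.6] open 0.092 q [-0.08  0.3   1.75 -0.    1.1  -0.05]
units tx,ty,tz [ 3.43 -0.34  0.18] roll -0.0
```

View pics/scene3.png

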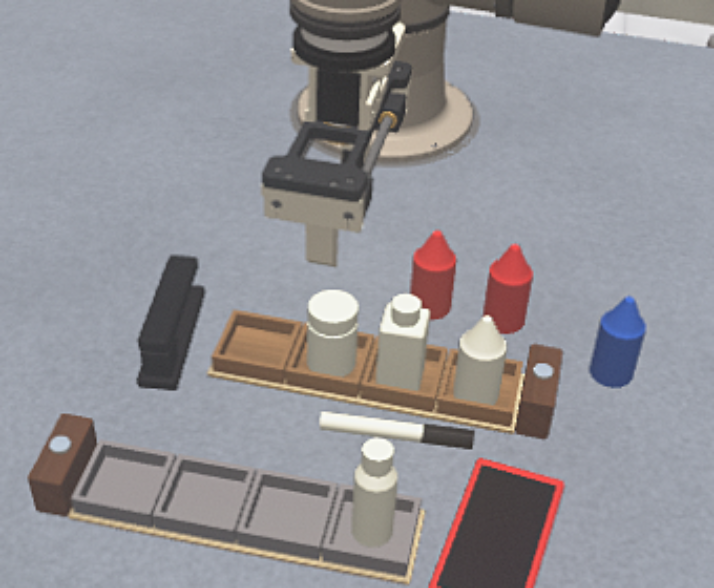

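The slim bottle stands upright in the far pocket (375,500). Next is the jar.

```bash
python3 -m crank '[{"fingers":1,"tx":0,"ty":-0.25,"tz":0.1,"roll":0},{"fingers":1,"tx":0,"ty":-0.34,"tz":0.18,"roll":0},{"fingers":1,"tx":0.5,"ty":-0.34,"tz":0.18,"roll":0},{"fingers":1,"tx":1.3,"ty":-0.34,"tz":0.18,"roll":0},{"fingers":1,"tx":2.2,"ty":-0.34,"tz":0.18,"roll":0},{"fingers":1,"tx":3,"ty":-0.34,"tz":0.18,"roll":0},{"fingers":1,"tx":3.4,"ty":-0.34,"tz":0.18,"roll":0},{"fingers":1,"tx":3.43,"ty":-0.34,"tz":0.18,"roll":0}]'; python3 -m crank '[{"fingers":0.6,"tx":0,"ty":0,"tz":0,"roll":0},{"fingers":-1,"tx":0,"ty":0,"tz":0,"roll":0},{"fingers":-1,"tx":0,"ty":0,"tz":0,"roll":0},{"fingers":-1,"tx":0,"ty":0,"tz":0,"roll":0},{"fingers":-1,"tx":0,"ty":0,"tz":0,"roll":0},{"fingers":-1,"tx":0,"ty":0,"tz":0,"roll":0},{"fingers":-1,"tx":0,"ty":0,"tz":0,"roll":0},{"fingers":-1,"tx":0,"ty":0,"tz":0,"roll":0}]' 25; python3 go.py .644 .035 .192 0
```

```text
time: 9.25
tool_pos: [0.4571, 0.0318, 0.0606]
tool_rot: [-1.612, 1.568, 3.069]
contact_force: [-0.6, 0.2, 0.2]
opening: 0.0918
time: 10.25
tool_pos: [0.4572, 0.0317, 0.0618]
tool_rot: [-0.755, 1.571, -2.358]
contact_force: [-1.3, 0.0, 5.5]
opening: 0.0449
t 10.25 pos [0.4572 0.0317 0.0618] jaw -1.8 tilt -1.0 F [-1.3  0.   5.5] open 0.0449 q [-0.1   0.49  1.93 -0.    0.72 -0.07]
units tx,ty,tz [-3.25  4.67 -0.23] roll -0.18
```

```bash
python3 -m crank '[{"fingers":-1,"tx":-0.5,"ty":0,"tz":0,"roll":0},{"fingers":-1,"tx":-1.5,"ty":0,"tz":0,"roll":0},{"fingers":-1,"tx":-2.5,"ty":0,"tz":0,"roll":0},{"fingers":-1,"tx":-3.25,"ty":0.5,"tz":0,"roll":0},{"fingers":-1,"tx":-3.25,"ty":1.5,"tz":-0.1,"roll":0},{"fingers":-1,"tx":-3.25,"ty":2.5,"tz":-0.2,"roll":-0.1},{"fingers":-1,"tx":-3.25,"ty":3.5,"tz":-0.23,"roll":-0.18},{"fingers":-1,"tx":-3.25,"ty":4.2,"tz":-0.23,"roll":-0.18}]'; python3 -m crank '[{"fingers":-1,"tx":0,"ty":0.3,"tz":0,"roll":0},{"fingers":-1,"tx":0,"ty":0.47,"tz":0,"roll":0},{"fingers":-1,"tx":0,"ty":0.47,"tz":0,"roll":0},{"fingers":-1,"tx":0,"ty":0.47,"tz":0,"roll":0},{"fingers":-1,"tx":0,"ty":0.47,"tz":0,"roll":0},{"fingers":-1,"tx":0.3,"ty":0.47,"tz":0,"roll":0},{"fingers":-1,"tx":0.8,"ty":0.47,"tz":0,"roll":0},{"fingers":-1,"tx":1,"ty":0.47,"tz":0,"roll":0}]'; python3 go.py .644 .035 .063 0;python3 - <<'E'
from h import *
p,d=read_camera("scene");cv2.imwrite("pics/scene4.png",cv2.resize(p[60:340,160:500,::-1],None,fx=2.1,fy=2.1))
E
```

```text
time: 11.25
tool_pos: [0.6268, 0.0357, 0.1908]
tool_rot: [-1.506, 1.57, -3.076]
contact_force: [-0.8, -0.4, -1.6]
opening: 0.0447
time: 12.25
tool_pos: [0.6433, 0.0357, 0.1498]
tool_rot: [-1.598, 1.568, 3.115]
contact_force: [0.3, 0.2, -0.8]
opening: 0.0453
t 12.25 pos [0.6433 0.0357 0.1498] jaw 0.0 tilt -1.0 F [ 0.3  0.2 -0.8] open 0.0453 q [-0.06  0.65  1.3  -0.    1.19 -0.06]
units tx,ty,tz [2.17 0.03 0.02] roll 0.0
```

View pics/scene4.png

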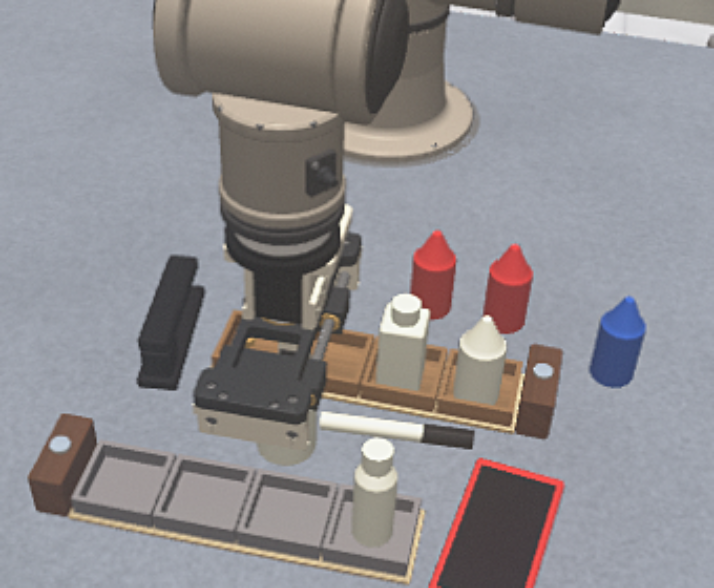

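The jar is held upright above its pocket. I lower it, release, rise, and go towards the square bottle.

```bash
python3 -m crank '[{"fingers":-1,"tx":0.5,"ty":0,"tz":0,"roll":0},{"fingers":-1,"tx":1.2,"ty":0,"tz":0,"roll":0},{"fingers":-1,"tx":1.8,"ty":0,"tz":0,"roll":0},{"fingers":-1,"tx":2.1,"ty":0,"tz":0,"roll":0},{"fingers":-1,"tx":2.18,"ty":0,"tz":0,"roll":0},{"fingers":-1,"tx":2.2,"ty":0,"tz":0,"roll":0},{"fingers":-1,"tx":2.2,"ty":0,"tz":0,"roll":0},{"fingers":-1,"tx":2.2,"ty":0,"tz":0,"roll":0}]'; python3 -m crank '[{"fingers":-1,"tx":0,"ty":0,"tz":0,"roll":0},{"fingers":0.3,"tx":0,"ty":0,"tz":0,"roll":0},{"fingers":1,"tx":0,"ty":0,"tz":0,"roll":0},{"fingers":1,"tx":0,"ty":0,"tz":0,"roll":0},{"fingers":1,"tx":0,"ty":0,"tz":0,"roll":0},{"fingers":1,"tx":0,"ty":0,"tz":0,"roll":0},{"fingers":1,"tx":-0.5,"ty":0,"tz":0,"roll":0},{"fingers":1,"tx":-1.5,"ty":0,"tz":0,"roll":0}]';python3 go.py .462 .0968 .2 1.6
```

```text
time: 13.3
tool_pos: [0.6446, 0.0356, 0.0644]
tool_rot: [1.446, 1.57, -0.125]
contact_force: [-0.0, 0.8, -1.1]
opening: 0.0454
time: 14.3
tool_pos: [0.6431, 0.0357, 0.1225]
tool_rot: [-1.619, 1.566, 3.094]
contact_force: [0.1, -1.1, -0.1]
opening: 0.0919
t 14.3 pos [0.6431 0.0357 0.1225] jaw 0.0 tilt -1.0 F [ 0.1 -1.1 -0.1] open 0.0919 q [-0.06  0.68  1.33 -0.    1.14 -0.06]
units tx,ty,tz [-1.92 -4.54 -1.53] roll -0.16
```

```bash
python3 -m crank '[{"fingers":1,"tx":-1,"ty":0,"tz":0,"roll":0},{"fingers":1,"tx":-1.9,"ty":0,"tz":0,"roll":0},{"fingers":1,"tx":-1.9,"ty":-0.6,"tz":-0.2,"roll":0},{"fingers":1,"tx":-1.9,"ty":-1.6,"tz":-0.5,"roll":0},{"fingers":1,"tx":-1.9,"ty":-2.6,"tz":-0.8,"roll":-0.1},{"fingers":1,"tx":-1.9,"ty":-3.6,"tz":-1.2,"roll":-0.16},{"fingers":1,"tx":-1.9,"ty":-4.3,"tz":-1.45,"roll":-0.16},{"fingers":1,"tx":-1.9,"ty":-4.54,"tz":-1.53,"roll":-0.16}]';python3 - <<'E'
from h import *
p,d=read_camera("scene");cv2.imwrite("pics/scene5.png",cv2.resize(p[60:340,160:500,::-1],None,fx=2.1,fy=2.1))
E
python3 go.py .462 .0968 .072 1.6
```

```text
time: 15.3
tool_pos: [0.4615, 0.0973, 0.2001]
tool_rot: [1.376, 1.571, -0.166]
contact_force: [1.0, -0.3, 0.4]
opening: 0.0919
t 15.35 pos [0.4614 0.0974 0.2   ] jaw 1.6 tilt -1.0 F [-1.1  0.2 -0.3] open 0.0917 q [0.05 0.3  1.74 0.   1.1  0.02]
units tx,ty,tz [3.2  0.02 0.01] roll 0.0
```

View pics/scene5.png

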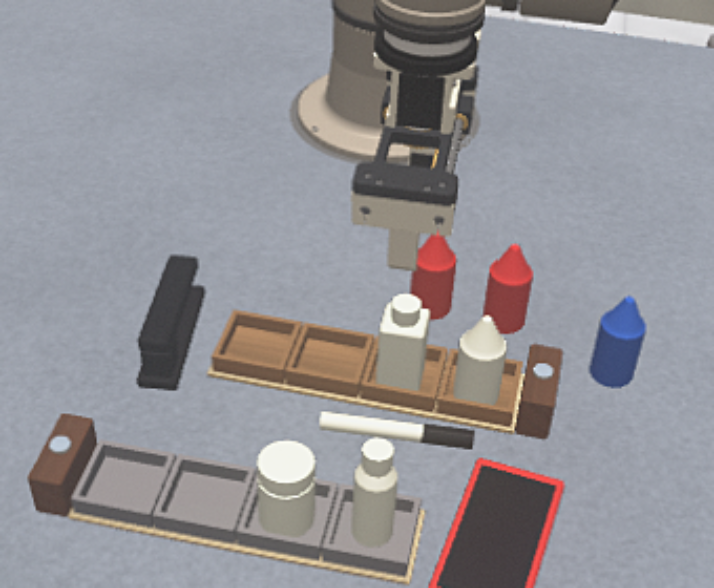

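The jar and slim bottle stand upright in their pockets. The gripper is over the square bottle, and the red bottle clears the finger back by about 20 mm.

```bash
python3 -m crank '[{"fingers":1,"tx":0.4,"ty":0,"tz":0,"roll":0},{"fingers":1,"tx":1.1,"ty":0,"tz":0,"roll":0},{"fingers":1,"tx":1.8,"ty":0,"tz":0,"roll":0},{"fingers":1,"tx":2.5,"ty":0,"tz":0,"roll":0},{"fingers":1,"tx":3,"ty":0,"tz":0,"roll":0},{"fingers":1,"tx":3.2,"ty":0,"tz":0,"roll":0},{"fingers":1,"tx":3.2,"ty":0,"tz":0,"roll":0},{"fingers":1,"tx":3.2,"ty":0,"tz":0,"roll":0}]'; python3 -m crank '[{"fingers":0.6,"tx":0,"ty":0,"tz":0,"roll":0},{"fingers":-1,"tx":0,"ty":0,"tz":0,"roll":0},{"fingers":-1,"tx":0,"ty":0,"tz":0,"roll":0},{"fingers":-1,"tx":0,"ty":0,"tz":0,"roll":0},{"fingers":-1,"tx":0,"ty":0,"tz":0,"roll":0},{"fingers":-1,"tx":0,"ty":0,"tz":0,"roll":0},{"fingers":-1,"tx":0,"ty":0,"tz":0,"roll":0},{"fingers":-1,"tx":0,"ty":0,"tz":0,"roll":0}]' 25; python3 go.py .644 -.035 .202 0
```

```text
time: 16.35
tool_pos: [0.4635, 0.0968, 0.0724]
tool_rot: [1.525, 1.569, -0.018]
contact_force: [-0.6, 0.3, -1.1]
opening: 0.0921
time: 17.35
tool_pos: [0.4626, 0.0968, 0.0717]
tool_rot: [-0.661, 1.571, -2.204]
contact_force: [-0.0, -1.1, 0.5]
opening: 0.04
t 17.35 pos [0.4626 0.0968 0.0717] jaw 1.6 tilt -1.0 F [-0.  -1.1  0.5] open 0.04 q [ 0.04  0.49  1.89 -0.    0.77  0.02]
units tx,ty,tz [-3.26  4.44  3.42] roll 0.16
```

```bash
python3 -m crank '[{"fingers":-1,"tx":-0.5,"ty":0,"tz":0,"roll":0},{"fingers":-1,"tx":-1.5,"ty":0,"tz":0,"roll":0},{"fingers":-1,"tx":-2.5,"ty":0,"tz":0,"roll":0},{"fingers":-1,"tx":-3.25,"ty":0.4,"tz":0.3,"roll":0},{"fingers":-1,"tx":-3.25,"ty":1.2,"tz":1,"roll":0},{"fingers":-1,"tx":-3.25,"ty":2.1,"tz":1.7,"roll":0.1},{"fingers":-1,"tx":-3.25,"ty":3,"tz":2.4,"roll":0.16},{"fingers":-1,"tx":-3.25,"ty":3.8,"tz":3,"roll":0.16}]'; python3 -m crank '[{"fingers":-1,"tx":0,"ty":0.3,"tz":0.2,"roll":0},{"fingers":-1,"tx":0,"ty":0.62,"tz":0.42,"roll":0},{"fingers":-1,"tx":0,"ty":0.62,"tz":0.42,"roll":0},{"fingers":-1,"tx":0,"ty":0.62,"tz":0.42,"roll":0},{"fingers":-1,"tx":0,"ty":0.62,"tz":0.42,"roll":0},{"fingers":-1,"tx":0.3,"ty":0.62,"tz":0.42,"roll":0},{"fingers":-1,"tx":0.8,"ty":0.62,"tz":0.42,"roll":0},{"fingers":-1,"tx":1,"ty":0.62,"tz":0.42,"roll":0}]'; python3 go.py .644 -.035 .0725 0
```

```text
time: 18.35
tool_pos: [0.6189, -0.02, 0.2012]
tool_rot: [-1.554, 1.57, -3.125]
contact_force: [0.8, 0.1, -1.8]
opening: 0.0399
time: 19.35
tool_pos: [0.6418, -0.0354, 0.1598]
tool_rot: [-1.717, 1.568, 2.995]
contact_force: [-0.3, -0.3, -1.3]
opening: 0.04
t 19.35 pos [ 0.6418 -0.0354  0.1598] jaw 0.0 tilt -1.0 F [-0.3 -0.3 -1.3] open 0.04 q [-0.17  0.64  1.3  -0.    1.21 -0.17]
units tx,ty,tz [ 2.18  0.06 -0.01] roll 0.0
```

```bash
python3 -m crank '[{"fingers":-1,"tx":0.5,"ty":0,"tz":0,"roll":0},{"fingers":-1,"tx":1.2,"ty":0.02,"tz":0,"roll":0},{"fingers":-1,"tx":1.8,"ty":0.03,"tz":0,"roll":0},{"fingers":-1,"tx":2.1,"ty":0.03,"tz":0,"roll":0},{"fingers":-1,"tx":2.2,"ty":0.03,"tz":0,"roll":0},{"fingers":-1,"tx":2.24,"ty":0.03,"tz":0,"roll":0},{"fingers":-1,"tx":2.24,"ty":0.03,"tz":0,"roll":0},{"fingers":-1,"tx":2.24,"ty":0.03,"tz":0,"roll":0}]'; python3 -m crank '[{"fingers":-1,"tx":0,"ty":0,"tz":0,"roll":0},{"fingers":0.3,"tx":0,"ty":0,"tz":0,"roll":0},{"fingers":1,"tx":0,"ty":0,"tz":0,"roll":0},{"fingers":1,"tx":0,"ty":0,"tz":0,"roll":0},{"fingers":1,"tx":0,"ty":0,"tz":0,"roll":0},{"fingers":1,"tx":0,"ty":0,"tz":0,"roll":0},{"fingers":1,"tx":-0.5,"ty":0,"tz":0,"roll":0},{"fingers":1,"tx":-1.5,"ty":0,"tz":0,"roll":0}]';python3 go.py .4655 .1668 .2 -1.8
```

```text
time: 20.35
tool_pos: [0.6443, -0.0357, 0.0729]
tool_rot: [1.342, 1.569, -0.229]
contact_force: [-0.9, -0.3, -1.1]
opening: 0.0399
time: 21.35
tool_pos: [0.6428, -0.0355, 0.1309]
tool_rot: [-1.725, 1.567, 2.988]
contact_force: [-0.5, 0.1, -0.7]
opening: 0.0919
t 21.35 pos [ 0.6428 -0.0355  0.1309] jaw 0.0 tilt -1.0 F [-0.5  0.1 -0.7] open 0.0919 q [-0.17  0.67  1.32 -0.    1.16 -0.17]
units tx,ty,tz [-1.71 -4.44 -5.06] roll 0.18
```

```bash
python3 -m crank '[{"fingers":1,"tx":-1,"ty":0,"tz":0,"roll":0},{"fingers":1,"tx":-1.7,"ty":-0.2,"tz":-0.2,"roll":0},{"fingers":1,"tx":-1.7,"ty":-0.8,"tz":-0.9,"roll":0},{"fingers":1,"tx":-1.7,"ty":-1.6,"tz":-1.8,"roll":0},{"fingers":1,"tx":-1.7,"ty":-2.4,"tz":-2.7,"roll":0.1},{"fingers":1,"tx":-1.7,"ty":-3.2,"tz":-3.6,"roll":0.18},{"fingers":1,"tx":-1.7,"ty":-3.9,"tz":-4.4,"roll":0.18},{"fingers":1,"tx":-1.7,"ty":-4.3,"tz":-4.9,"roll":0.18}]';python3 - <<'E'
from h import *
p,d=read_camera("scene");cv2.imwrite("pics/scene6.png",cv2.resize(p[60:340,160:500,::-1],None,fx=2.1,fy=2.1))
E
python3 go.py .4655 .1668 .068 -1.8
```

```text
time: 22.35
tool_pos: [0.4704, 0.1616, 0.2003]
tool_rot: [3.137, 1.571, 1.536]
contact_force: [0.1, 0.0, 0.3]
opening: 0.0919
t 22.4 pos [0.4689 0.1632 0.2003] jaw -1.7 tilt -1.0 F [-2.   1.3 -0.8] open 0.0919 q [0.18 0.34 1.68 0.   1.12 0.21]
units tx,ty,tz [ 3.31 -0.08 -0.08] roll 0.01
```

View pics/scene6.png

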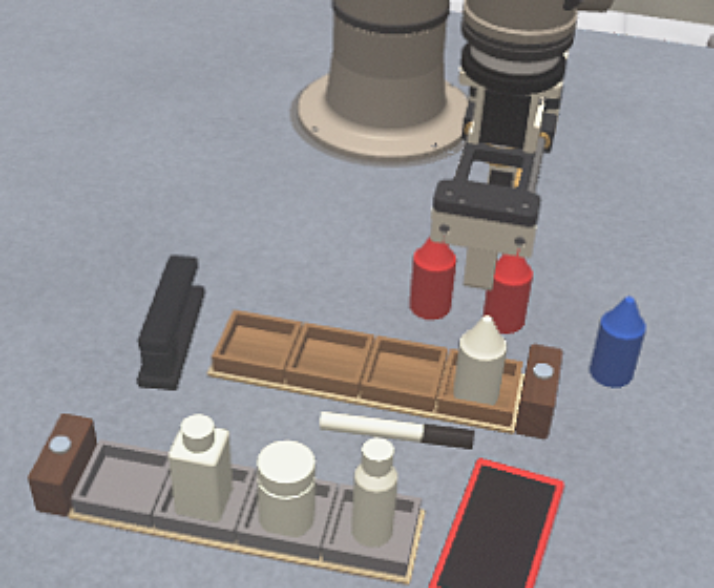

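The square bottle stands upright in the second pocket (200,470). The nozzle bottle is last.

```bash
python3 -m crank '[{"fingers":1,"tx":0.2,"ty":-0.08,"tz":-0.08,"roll":0},{"fingers":1,"tx":1,"ty":-0.08,"tz":-0.08,"roll":0},{"fingers":1,"tx":1.8,"ty":-0.08,"tz":-0.08,"roll":0},{"fingers":1,"tx":2.6,"ty":-0.08,"tz":-0.08,"roll":0},{"fingers":1,"tx":3.1,"ty":-0.08,"tz":-0.08,"roll":0},{"fingers":1,"tx":3.3,"ty":-0.08,"tz":-0.08,"roll":0},{"fingers":1,"tx":3.3,"ty":-0.08,"tz":-0.08,"roll":0},{"fingers":1,"tx":3.3,"ty":-0.08,"tz":-0.08,"roll":0}]'; python3 -m crank '[{"fingers":0.6,"tx":0,"ty":0,"tz":0,"roll":0},{"fingers":-1,"tx":0,"ty":0,"tz":0,"roll":0},{"fingers":-1,"tx":0,"ty":0,"tz":0,"roll":0},{"fingers":-1,"tx":0,"ty":0,"tz":0,"roll":0},{"fingers":-1,"tx":0,"ty":0,"tz":0,"roll":0},{"fingers":-1,"tx":0,"ty":0,"tz":0,"roll":0},{"fingers":-1,"tx":0,"ty":0,"tz":0,"roll":0},{"fingers":-1,"tx":0,"ty":0,"tz":0,"roll":0}]' 25; python3 go.py .644 -.105 .2 0
```

```text
time: 23.4
tool_pos: [0.4695, 0.1635, 0.0688]
tool_rot: [1.692, 1.569, 0.09]
contact_force: [0.4, 1.0, 0.0]
opening: 0.0915
time: 24.4
tool_pos: [0.4688, 0.1636, 0.068]
tool_rot: [-0.659, 1.571, -2.261]
contact_force: [-0.5, -0.1, -1.3]
opening: 0.0412
t 24.4 pos [0.4688 0.1636 0.068 ] jaw -1.8 tilt -1.0 F [-0.5 -0.1 -1.3] open 0.0412 q [ 0.18  0.52  1.83 -0.    0.79  0.21]
units tx,ty,tz [-3.3   4.59  6.57] roll -0.18
```

```bash
python3 -m crank '[{"fingers":-1,"tx":-0.5,"ty":0,"tz":0,"roll":0},{"fingers":-1,"tx":-1.5,"ty":0,"tz":0,"roll":0},{"fingers":-1,"tx":-2.5,"ty":0,"tz":0,"roll":0},{"fingers":-1,"tx":-3.3,"ty":0.3,"tz":0.4,"roll":0},{"fingers":-1,"tx":-3.3,"ty":0.9,"tz":1.2,"roll":0},{"fingers":-1,"tx":-3.3,"ty":1.5,"tz":2.1,"roll":-0.1},{"fingers":-1,"tx":-3.3,"ty":2.1,"tz":3,"roll":-0.18},{"fingers":-1,"tx":-3.3,"ty":2.7,"tz":3.9,"roll":-0.18}]'; python3 -m crank '[{"fingers":-1,"tx":0,"ty":0.6,"tz":0.8,"roll":0},{"fingers":-1,"tx":0,"ty":1.1,"tz":1.6,"roll":0},{"fingers":-1,"tx":0,"ty":1.5,"tz":2.2,"roll":0},{"fingers":-1,"tx":0,"ty":1.77,"tz":2.6,"roll":0},{"fingers":-1,"tx":0,"ty":1.77,"tz":2.6,"roll":0},{"fingers":-1,"tx":0,"ty":1.77,"tz":2.6,"roll":0},{"fingers":-1,"tx":0,"ty":1.77,"tz":2.6,"roll":0},{"fingers":-1,"tx":0,"ty":1.77,"tz":2.6,"roll":0}]'; python3 go.py .644 -.108 .069 0;python3 - <<'E'
from h import *
p,d=read_camera("scene");cv2.imwrite("pics/scene7.png",cv2.resize(p[60:340,160:500,::-1],None,fx=2.1,fy=2.1))
E
```

```text
time: 25.4
tool_pos: [0.5726, 0.003, 0.1999]
tool_rot: [1.118, 1.571, -0.453]
contact_force: [-0.4, -0.0, -2.0]
opening: 0.0415
time: 26.4
tool_pos: [0.6425, -0.099, 0.2004]
tool_rot: [1.18, 1.571, -0.39]
contact_force: [0.2, 0.0, -2.6]
opening: 0.0414
t 26.4 pos [ 0.6425 -0.099   0.2004] jaw 0.1 tilt -1.0 F [ 0.2  0.  -2.6] open 0.0414 q [-0.27  0.61  1.22 -0.    1.31 -0.27]
units tx,ty,tz [3.28 0.04 0.22] roll 0.01
```

View pics/scene7.png

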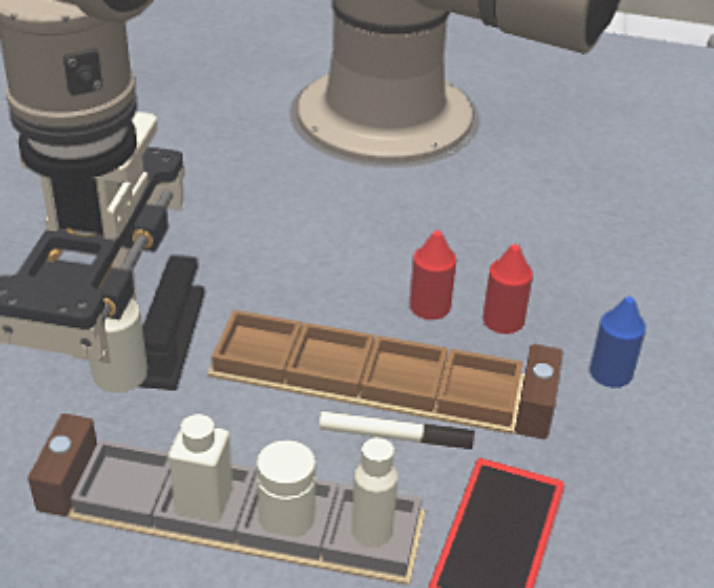

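The nozzle bottle is upright above the pocket beside the block. I correct 8 mm along the row and lower it.

```bash
python3 -m crank '[{"fingers":-1,"tx":0.1,"ty":0.03,"tz":0.15,"roll":0},{"fingers":-1,"tx":0.7,"ty":0.03,"tz":0.2,"roll":0},{"fingers":-1,"tx":1.5,"ty":0.03,"tz":0.2,"roll":0},{"fingers":-1,"tx":2.3,"ty":0.03,"tz":0.2,"roll":0},{"fingers":-1,"tx":2.9,"ty":0.03,"tz":0.2,"roll":0},{"fingers":-1,"tx":3.2,"ty":0.03,"tz":0.2,"roll":0},{"fingers":-1,"tx":3.29,"ty":0.03,"tz":0.2,"roll":0},{"fingers":-1,"tx":3.29,"ty":0.03,"tz":0.2,"roll":0}]'; python3 -m crank '[{"fingers":-1,"tx":0,"ty":0,"tz":0,"roll":0},{"fingers":-1,"tx":0,"ty":0,"tz":0,"roll":0},{"fingers":0.3,"tx":0,"ty":0,"tz":0,"roll":0},{"fingers":1,"tx":0,"ty":0,"tz":0,"roll":0},{"fingers":1,"tx":0,"ty":0,"tz":0,"roll":0},{"fingers":1,"tx":0,"ty":0,"tz":0,"roll":0},{"fingers":1,"tx":0,"ty":0,"tz":0,"roll":0},{"fingers":1,"tx":-0.5,"ty":0,"tz":0,"roll":0}]';  python3 -m crank '[{"fingers":1,"tx":-1,"ty":0,"tz":0,"roll":0},{"fingers":1,"tx":-2,"ty":0,"tz":0,"roll":0},{"fingers":1,"tx":-3,"ty":0,"tz":0,"roll":0},{"fingers":1,"tx":-3.5,"ty":-0.8,"tz":0,"roll":0},{"fingers":1,"tx":-3.5,"ty":-1.8,"tz":0,"roll":0},{"fingers":1,"tx":-3.5,"ty":-2.8,"tz":0,"roll":0},{"fingers":1,"tx":-3.5,"ty":-3.8,"tz":0,"roll":0},{"fingers":1,"tx":-3.5,"ty":-4.5,"tz":0,"roll":0}]'; python3 - <<'E'
from h import *
p,d=read_camera("scene");cv2.imwrite("pics/scene8.png",cv2.resize(p[60:340,160:500,::-1],None,fx=2.1,fy=2.1))
p,d=read_camera("top");cv2.imwrite("pics/top8.png",p[:,:,::-1]); C=cloud("top",d)
for n,(y,zl,zt) in dict(nozzle=(-.105,.08,.1),square=(-.035,.094,.1),jar=(.035,.073,.078),slim=(.105,.103,.108)).items():
    m=(abs(C[:,:,0]-.644)<.035)&(abs(C[:,:,1]-y)<.035)&(C[:,:,2]>zl)&(C[:,:,2]<.125)
    P=C[m];print(n,len(P),rect(P) if len(P)>5 else 0,np.percentile(P[:,2],[50,95]).round(4))
print(observe()["time"])
E
```

```text
time: 27.45
tool_pos: [0.6444, -0.1079, 0.0693]
tool_rot: [1.223, 1.569, -0.348]
contact_force: [0.8, 0.6, -1.0]
opening: 0.0417
time: 28.45
tool_pos: [0.6428, -0.1074, 0.087]
tool_rot: [-1.832, 1.567, 2.88]
contact_force: [-0.3, -1.0, -0.1]
opening: 0.0914
time: 29.45
tool_pos: [0.4623, -0.1075, 0.2287]
tool_rot: [0.406, 1.571, -1.165]
contact_force: [-0.8, 0.1, -0.7]
opening: 0.0921
nozzle 226 (array([ 643.5, -103. ]), array([25.9, 25.6]), np.float32(88.61)) [0.0882 0.0997]
square 228 (array([643.2, -35.2]), array([23.9, 25.4]), np.float32(138.36)) [0.0998 0.1016]
jar 632 (array([643.4,  35.3]), array([44.1, 43.4]), np.float32(59.51)) [0.0778 0.0799]
slim 202 (array([641.4, 105.7]), array([22.4, 22.7]), np.float32(92.67)) [0.1077 0.1099]
29.55
```

View pics/scene8.png

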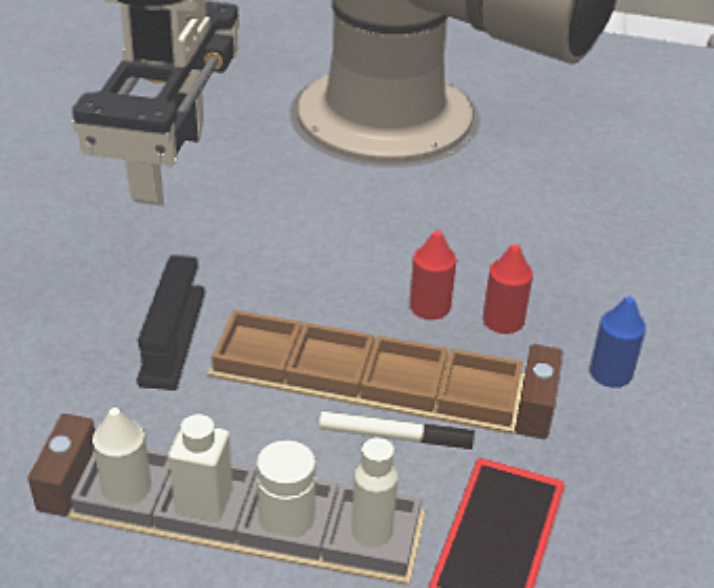

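View pics/top8.png

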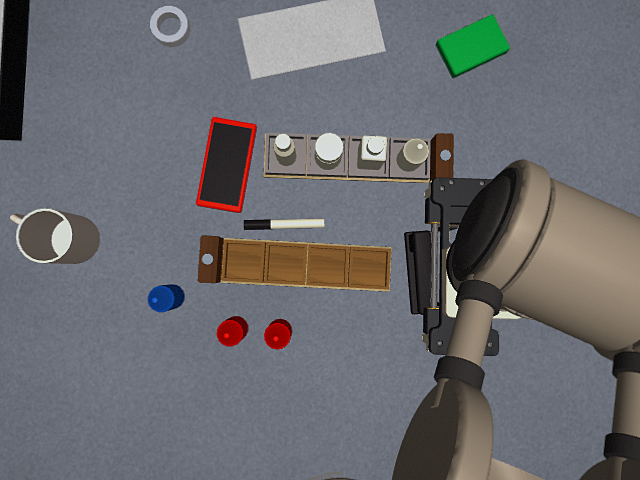

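All four bottles stand upright within 3 mm of their pocket centres, in the right order. Their top heights match bottles standing on the 8 mm floors, and the robot is clear.

```bash
python3 -c "from cell import hand_in; print(hand_in())"
```

```text
the job is handed in; nothing more can be done
None
```

I moved all four bottles to the grey rack, one to a pocket and upright, and handed the job in at about 29.6 s. Counted from the rack's block they stand nozzle, square, jar, slim, the same order as in the carrier.

- **Position:** in the last top view, with the arm away, all four centres were within 3 mm of the pocket centres.
- **Height:** the tops measured 100, 100, 78 and 108 mm above the table in that order, which matches bottles standing on the 8 mm pocket floors.
- **Surroundings:** the carrier is empty, and the last pictures show the red and blue look-alikes and the other objects where they were at the start. The gripper was open and well clear of the bottles.
- **Forces:** the largest wrist force I read was about 6 N. I read it only at the end of each move, so brief peaks in between would not show.

No check failed or disagreed. The nozzle bottle was gripped about 3 mm off its centre, so I allowed for that when placing it. It ended about 2 mm from its pocket's centre along the row.

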